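Confirm the ribbons of a bow on the counting keys

ROBOT

A 6-joint arm with a two-finger parallel gripper is mounted at the origin on a cart in front of the work surface, level with it; the furniture and walls round the work are solid. World frame = base frame: x ahead of the robot, y to its left, z up, the work surface at z = 0. Lengths are in m, angles in rad, forces in N, time in s.
With the tool pointing down it reaches from about 0.25 to 0.775 m from the base axis. Payload 4 kg.
Tool frame: the origin (TCP) lies midway between the tips of the shut fingers; the grasp point (between the pads) lies 19 mm behind it (robot.tcp_to_grasp is the distance from the TCP to the grasp point, in m); z points along the fingers, x is the direction in which the jaws open and shut, and the axes are right-handed (so a half turn about z gives the same grasp; the last joint's range is limited). The gripper opens to 94 mm and grips with 3 to 60 N. Pads are 16 mm wide; open, the fingers measure 119 mm over their backs; the gripper's body (75 mm by 177 mm) begins 78 mm behind the grasp point.
Start: joints at [-1.452, 0.087, 1.371, -0, 1.684, -0.103], TCP at [0.121, -0.537, 0.206] pointing down, gripper open.
Joint ranges: [-3.1, 3.1], [-0.76, 2.03], [0.27, 2.55], [-1.08, 4.22], [0.17, 2.65], [-2.57, 2.57]. Speed limits (rad/s): [2.79, 2.79, 3.14, 3.14, 3.14, 3.14].

INTERFACE

Orientations are given as [roll, pitch, yaw] about the fixed x, y, z axes, in that order (R = Rz(yaw) Ry(pitch) Rx(roll)).
In Python, from bench import get_obs, vision, robot gives the robot as it stands.
- The arm moves only by the tool servo_tool, never from a script. Its argument "targets" is text: rows parted by semicolons, each of 7 numbers parted by spaces: the opening, from 0 (shut) to 1 (fully open), then the shift along the tool's x, y, z as a fraction of full scale, then the turn, a rotation vector about the tool's x, y, z as a fraction of full scale. A call has 1 to 12 rows; each row is the pose to reach, as a shift and turn from the pose commanded when the call began, along the tool's axes at that moment, turning the shorter way round; what a row does not reach only later rows make up. Full scale, the value 1, is 0.25 m for a shift and pi rad for a turn. A row lasts 1/12 s, in which the tool goes at most 41.7 mm and 7.16 degrees, less where a joint would pass 70% of its speed; a pose out of reach is approached as far as the arm can. A call with a number of a shift or a turn outside -1 to 1 is refused whole. A call with a gripper value outside its range is refused whole. The fingers move at their own pace and stop on an object; the grip force is fixed at half the most. Time passes only in rows, so rows that repeat a pose let the fingers close. It gives the time, the measured TCP pose, the force and the opening at its end, in the units of the state.
- get_obs(): the state, without advancing time (a new reading comes with each control period).
- vision.snapshot(name): name is "scene" or "side" or "wrist"; returns a dict with "image" (420x560x3 uint8, red, green, blue), "mtx" (3x3 intrinsics, pixels), "world_from_camera" (4x4, takes a point from camera to world coordinates); the wrist camera has in their place "T_tool_cam" (4x4, takes a point from camera to tool coordinates, whose origin is the TCP and whose axes are the tool frame's). Camera axes: x right, y down, z forward; pixel columns grow to the right and rows downward; lengths in m; the calibration is good to about 2 mm. A picture is of the moment at which its call begins: read the wrist's pose just before it. There is no depth.
- robot.close_job(): hands the job in, once; it reports no verdict.
The state is a dict: "time": time; "joint_positions": joint angles; "qvel": joint speeds; "joint_torque": joint torques, N m; "tool_pos": TCP position; "ee_rot": TCP orientation; "wrist_force": force on the tool from outside, world axes, zero at the start; "wrist_torque": the same for the moment, N m; "width": finger opening in m.
Only numpy, scipy, OpenCV 4.12 (cv2) and the standard library are available. Lean on these libraries where they do the work, as an engineer would, in place of code of your own. Each camera call takes 0.05 s, during which the arm holds its last target.

TASK

The next bow is built up from pink, then green, then blue ribbon: confirm them in that order by tapping down the key on the station that holds each spool - pink first, then green, then blue - lightly with the fingertips, until the key is fully down, its orange stem hidden, and stays there. Leave the white ribbon's key up, do not slam or lean on the stations, and leave all the spools standing in their cradles.

Things in the scene. Friction and masses are not known exactly. Their poses are not given: they have to be found in the camera images.
- pink_station: the pink ribbon's counting station, fixed to the bench: a dark steel base plate 200 x 76 x 8 mm, on it a grey key box 58 x 58 mm, 72 mm tall (74 mm with its black collar), and a cradle for the spool. Origin: on the bench right under the middle of the key box; its x axis points from the key box to the cradle (cradle centre 115 mm along x), z up. All four stations look alike but for the width of the cradle; the spool in the cradle tells them apart
- pink_key_top (a point): middle of the top face of the pink station's key: a round white cap 35 mm across with an orange stem below, standing on top of the key box. The top face is 92 mm above the bench with the key up and 82 mm with it fully down (8 mm above the collar); the cap itself is 8 mm thick, so orange shows only while the key is not fully down
- pink_key (a joint): travel of the pink station's key in m: 0 up, growing straight downward to 0.010 (fully down), which is a firm stop. Up to there it resists with about 3 N all the way, has no return spring and stays where it is left; the white cap rides on a rubber cushion that gives only above 4 N, about 1.5 N per mm for up to 8 mm, and recovers. It counts as down from 0.007
- pink_spool: spool of pink ribbon with grey-white card flanges, 90 mm across, 28 mm wide, about 80 g, standing loose on its rim in its station's cradle, axle level; its top is about 107 mm above the bench. Origin: on the axle, or within 8 mm of it, at one flange face; its z axis lies along the axle
- green_station: the green ribbon's counting station, fixed to the bench: a dark steel base plate 200 x 76 x 8 mm, on it a grey key box 58 x 58 mm, 72 mm tall (74 mm with its black collar), and a cradle for the spool. Origin: on the bench right under the middle of the key box; its x axis points from the key box to the cradle (cradle centre 115 mm along x), z up. All four stations look alike but for the width of the cradle; the spool in the cradle tells them apart
- green_key_top (a point): middle of the top face of the green station's key: a round white cap 35 mm across with an orange stem below, standing on top of the key box. The top face is 92 mm above the bench with the key up and 82 mm with it fully down (8 mm above the collar); the cap itself is 8 mm thick, so orange shows only while the key is not fully down
- green_key (a joint): travel of the green station's key in m: 0 up, growing straight downward to 0.010 (fully down), which is a firm stop. Up to there it resists with about 3 N all the way, has no return spring and stays where it is left; the white cap rides on a rubber cushion that gives only above 4 N, about 1.5 N per mm for up to 8 mm, and recovers. It counts as down from 0.007
- green_spool: spool of green ribbon with grey-white card flanges, 76 mm across, 40 mm wide, about 80 g, standing loose on its rim in its station's cradle, axle level; its top is about 92 mm above the bench. Origin: on the axle, or within 8 mm of it, at one flange face; its z axis lies along the axle
- blue_station: the blue ribbon's counting station, fixed to the bench: a dark steel base plate 200 x 76 x 8 mm, on it a grey key box 58 x 58 mm, 72 mm tall (74 mm with its black collar), and a cradle for the spool. Origin: on the bench right under the middle of the key box; its x axis points from the key box to the cradle (cradle centre 115 mm along x), z up. All four stations look alike but for the width of the cradle; the spool in the cradle tells them apart
- blue_key_top (a point): middle of the top face of the blue station's key: a round white cap 35 mm across with an orange stem below, standing on top of the key box. The top face is 92 mm above the bench with the key up and 82 mm with it fully down (8 mm above the collar); the cap itself is 8 mm thick, so orange shows only while the key is not fully down
- blue_key (a joint): travel of the blue station's key in m: 0 up, growing straight downward to 0.010 (fully down), which is a firm stop. Up to there it resists with about 3 N all the way, has no return spring and stays where it is left; the white cap rides on a rubber cushion that gives only above 4 N, about 1.5 N per mm for up to 8 mm, and recovers. It counts as down from 0.007
- blue_spool: spool of blue ribbon with grey-white card flanges, 60 mm across, 34 mm wide, about 80 g, standing loose on its rim in its station's cradle, axle level; its top is about 74 mm above the bench. Origin: on the axle, or within 8 mm of it, at one flange face; its z axis lies along the axle
- white_station: the white ribbon's counting station, fixed to the bench: a dark steel base plate 200 x 76 x 8 mm, on it a grey key box 58 x 58 mm, 72 mm tall (74 mm with its black collar), and a cradle for the spool. Origin: on the bench right under the middle of the key box; its x axis points from the key box to the cradle (cradle centre 115 mm along x), z up. All four stations look alike but for the width of the cradle; the spool in the cradle tells them apart
- white_key_top (a point): middle of the top face of the white station's key: a round white cap 35 mm across with an orange stem below, standing on top of the key box. The top face is 92 mm above the bench with the key up and 82 mm with it fully down (8 mm above the collar); the cap itself is 8 mm thick, so orange shows only while the key is not fully down
- white_key (a joint): travel of the white station's key in m: 0 up, growing straight downward to 0.010 (fully down), which is a firm stop. Up to there it resists with about 3 N all the way, has no return spring and stays where it is left; the white cap rides on a rubber cushion that gives only above 4 N, about 1.5 N per mm for up to 8 mm, and recovers. It counts as down from 0.007
- white_spool: spool of white ribbon with grey-white card flanges, 100 mm across, 50 mm wide, about 80 g, standing loose on its rim in its station's cradle, axle level; its top is about 118 mm above the bench. Origin: on the axle, or within 8 mm of it, at one flange face; its z axis lies along the axle

How it is judged:
By the outcome, as a careful person would: the job done as asked, in the order asked, and still so for the second after the job is handed in, with the robot touching nothing.
It also fails if it takes over 48 s, if anything falls off the work surface, if the arm or the gripper's body presses on something with over 40 N, if the wrist force passes 120 N, or if a joint passes its speed limit or range.

## Working session

There is one attempt and no reset: what is moved stays moved. The work goes in short steps, Python scripts to look and compute and a tool call to move; the robot and the scene stay as the last step left them, time stands still between calls to the robot, and variables do not carry over. Pictures are saved under pics/ and viewed, and the job is handed in when it is done.

Besides the shell and the picture viewer there is one more tool, called after ">>>" by a JSON object that holds its "op" and its "data". servo_tool: Moves the arm, as the interface text tells. Its arguments: {"type":"object","properties":{"targets":{"type":"string"}},"required":["targets"]}

```bash
mkdir -p pics; cat > h.py <<'E'
import numpy as np, cv2
from bench import get_obs, vision, robot
def snap(n,f):
    o=get_obs(); s=vision.snapshot(n); cv2.imwrite('pics/'+f,s['image'][:,:,::-1]); np.savez('pics/'+f+'.npz',obs_pos=o['tool_pos'],obs_rot=o['ee_rot'],**s); return s
def onplane(s,uv,z,T=None):
    T=s['world_from_camera'] if T is None else T
    d=T[:3,:3]@np.linalg.inv(s['mtx'])@np.array([uv[0],uv[1],1.]); o=T[:3,3]
    return o+d*(z-o[2])/d[2]
E
python3 - <<'E'
from h import *
for n in ['scene','side','wrist']: 
    s=snap(n,n+'0.png'); 
    if n!='wrist': print(s['world_from_camera'])
    else: print(s['T_tool_cam'])
    print(s['mtx'])
print(get_obs())
E
```

```text
[[-0.86746196 -0.321601    0.37958206  0.14178412]
 [-0.49724152  0.58521573 -0.6405259   0.68892834]
 [-0.01614362 -0.74437581 -0.66756576  0.82379386]
 [ 0.          0.          0.          1.        ]]
[[472.62467254   0.         274.90009085]
 [  0.         472.62467254 205.99395489]
 [  0.           0.           1.        ]]
[[-0.96994754 -0.15104195  0.19075663  0.37546749]
 [-0.242363    0.66901282 -0.7026251   0.61678499]
 [-0.02149277 -0.72774184 -0.68551432  0.68408195]
 [ 0.          0.          0.          1.        ]]
[[387.46914591   0.         278.92960455]
 [  0.         387.46914591 204.60898557]
 [  0.           0.           1.        ]]
[[ 1.00000000e+00  5.66713543e-06  2.71955579e-05  3.68236533e-04]
 [-1.22734282e-05  9.68372542e-01  2.49508757e-01 -7.17644596e-02]
 [-2.49214316e-05 -2.49508757e-01  9.68372542e-01 -1.80245701e-01]
 [ 0.00000000e+00  0.00000000e+00  0.00000000e+00  1.00000000e+00]]
[[356.90273599   0.         276.2520258 ]
 [  0.         356.90273599 214.34322515]
 [  0.           0.           1.        ]]
{'time': 0.15, 'joint_positions': array([-1.45206168e+00,  8.78177448e-02,  1.37187047e+00, -1.57080898e-05,
        1.68359055e+00, -1.03100124e-01]), 'qvel': array([-6.67933069e-04, -1.24730088e-03, -3.65924642e-03, -2.68814029e-03,
        9.73473099e-04,  9.45476398e-05]), 'joint_torque': array([ 2.56375952e-04, -3.40645623e+01, -3.02793396e+01,  7.17496639e-02,
        3.05362197e-02, -1.11534503e-04]), 'tool_pos': array([ 0.12095257, -0.53611913,  0.20457386]), 'ee_rot': array([-3.14143465e+00,  1.67876683e-03, -1.34896318e+00]), 'wrist_force': array([ 0.4482028 , -0.43367333,  0.4658073 ]), 'wrist_torque': array([0.0136432 , 0.03222988, 0.00052763]), 'width': 0.09409130817069332}
```

View pics/scene0.png

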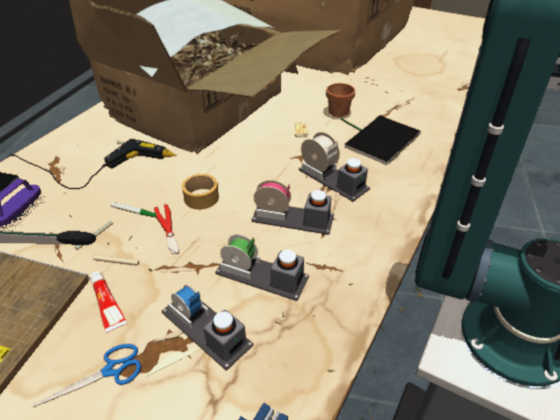

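View pics/side0.png

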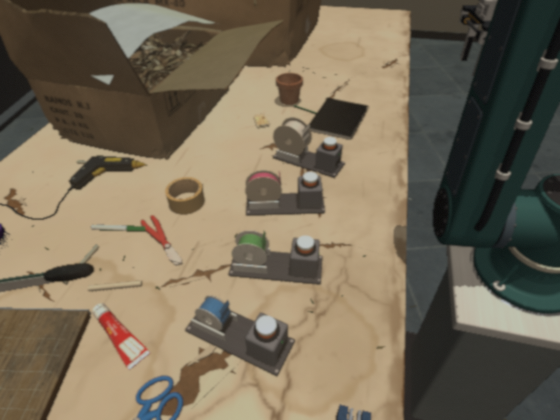

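View pics/wrist0.png

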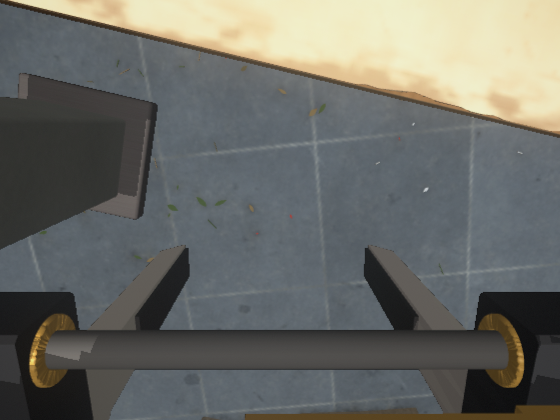

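The scene view shows the four caps at about (224,322) blue, (288,259) green, (319,198) pink and (354,163) white. All four still show orange. Next I segment the caps in both views.

```bash
cat > m.py <<'E'
from h import *
import sys
ap={'scene':dict(blue=(224,322),green=(288,259),pink=(319,198),white=(354,164)),'side':dict(blue=(266,326),green=(306,244),pink=(311,180),white=(331,145))}
for n in ap:
    s=np.load(f'pics/{n}0.png.npz'); im=s['image']; big=[]
    for k,(u,v) in ap[n].items():
        c=im[v-26:v+26,u-26:u+26]; big.append(cv2.resize(c,(390,300) if 0 else (300,300),interpolation=cv2.INTER_NEAREST))
        hsv=cv2.cvtColor(c,cv2.COLOR_RGB2HSV)
        m=((hsv[...,1]<60)&(hsv[...,2]>120)).astype(np.uint8)
        nl,l,st,ce=cv2.connectedComponentsWithStats(m)
        i=min(range(1,nl),key=lambda i:np.hypot(*(ce[i]-26))if st[i,4]>30 else 99)
        uv=ce[i]+[u-26,v-26]; b=st[i]
        print(n,k,uv.round(1),b, onplane(s,uv,.0885).round(4))
    cv2.imwrite(f'pics/{n}crop.png',np.vstack([np.hstack(big[:2]),np.hstack(big[2:])])[:,:,::-1])
E
python3 m.py
```

```text
scene blue [223.5 314.2] [  2   0  50  47 962] [0.4937 0.291  0.0885]
scene green [288.7 246.7] [   0    0   52   38 1307] [0.4698 0.0817 0.0885]
scene pink [308.8 197.2] [  0  14  39  22 365] [ 0.5049 -0.0827  0.0885]
scene white [354.2 162.3] [ 15  17  25  16 157] [ 0.4643 -0.2623  0.0885]
side blue [265.6 323.9] [ 15  13  24  22 370] [0.4919 0.2967 0.0885]
side green [305.2 241.4] [ 13  17  26  15 227] [0.4627 0.1004 0.0885]
side pink [310.1 176. ] [ 17  17  18  11 143] [ 0.4919 -0.1084  0.0885]
side white [329.9 140.1] [ 18  17  15  10 107] [ 0.4683 -0.2714  0.0885]
```

```bash
ls pics
```

```text
scene0.png
scene0.png.npz
scenecrop.png
side0.png
side0.png.npz
sidecrop.png
wrist0.png
wrist0.png.npz
```

View pics/scenecrop.png

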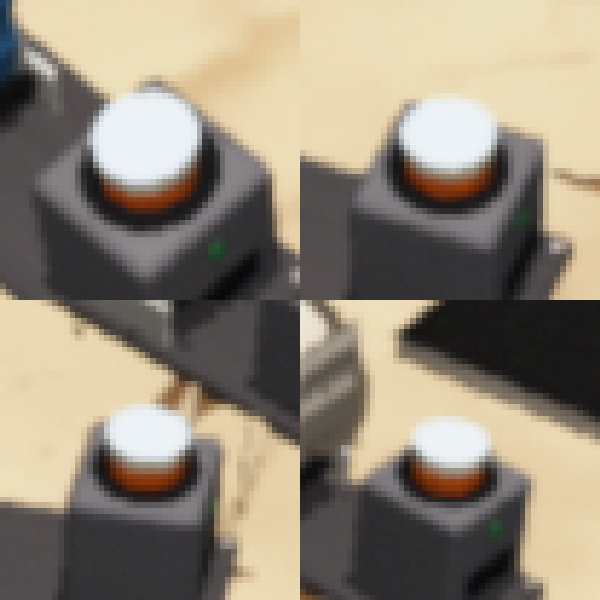

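View pics/sidecrop.png

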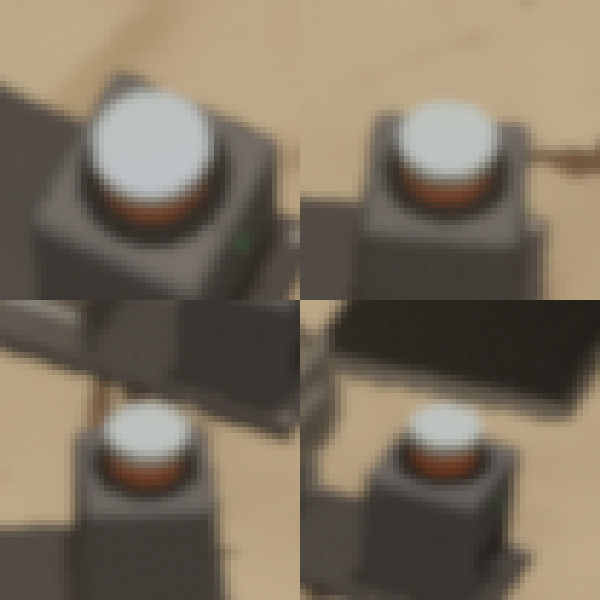

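```bash
cat > m2.py <<'E'
from h import *
from m import ap
W={}
for n in ap:
    s=np.load(f'pics/{n}0.png.npz'); im=s['image'].astype(int)
    for k,(u,v) in ap[n].items():
        v0,u0=v-16,u-16
        c=im[v0:v+16,u0:u+16]
        pk=np.percentile(c[6:14,10:22,2],90)
        m=((c[...,2]>pk*.85)&(c[...,0]-c[...,2]<15)).astype(np.uint8)
        nl,l,st,ce=cv2.connectedComponentsWithStats(m)
        i=1+np.argmax(st[1:,4])
        cs,_=cv2.findContours((l==i).astype(np.uint8),0,1); e=cv2.fitEllipse(max(cs,key=len))
        uv=np.array(e[0])+[u0,v0]; W[n,k]=(s,uv)
        print(n,k,pk,uv.round(1),np.round(e[1],1),ce[i]+[u0,v0],st[i,:5],onplane(s,uv,.092).round(4))
for k in ap['scene']:
    A=[];b=[]
    for n in ap:
        s,uv=W[n,k];T=s['world_from_camera'];d=T[:3,:3]@np.linalg.inv(s['mtx'])@np.r_[uv,1];d/=np.linalg.norm(d);P=np.eye(3)-np.outer(d,d);A.append(P);b.append(P@T[:3,3])
    x=np.linalg.lstsq(np.vstack(A),np.hstack(b),rcond=None)[0];print(k,x.round(4))
E
python3 m2.py | tail -12
python3 - <<'E'
from h import *
# station yaw/ spool pos rough; kinematics state
from scipy.spatial.transform import Rotation as R
o=get_obs();print(R.from_euler('xyz',o['ee_rot']).as_matrix().round(3))
s=np.load('pics/scene0.png.npz')
for k,a,b in [('blue',(186,302),(224,345)),('green',(237,253),(288,283)),('pink',(272,198),(319,220)),('white',(320,155),(354,185))]:
    print(k,onplane(s,a,.05).round(3))
E
```

```text
scene blue 246.0 [222.6 319.3] [14.8 17.5] [222.55947137 319.29515419] [  6   6  18  16 227] [0.4873 0.303  0.092 ]
scene green 245.0 [287.2 255.4] [11.4 15.4] [287.21656051 255.41401274] [  7   7  17  12 157] [0.459  0.1078 0.092 ]
scene pink 245.0 [318.2 194.5] [ 8.8 13.3] [318.18691589 194.47663551] [  9   8  14  10 107] [ 0.488  -0.0984  0.092 ]
scene white 244.5 [353.8 161.9] [ 7.3 12.2] [353.77108434 161.90361446] [10 10 13  9 83] [ 0.4643 -0.2588  0.092 ]
side blue 193.0 [265.8 324.4] [16.9 18.2] [265.7481203  324.34586466] [  7   6  19  18 266] [0.4907 0.2994 0.092 ]
side green 190.0 [305.1 241.4] [11.2 14.6] [305.12244898 241.42857143] [  8   8  15  12 147] [0.4623 0.1036 0.092 ]
side pink 190.0 [310. 176.] [ 7.6 12.1] [310. 176.] [ 9  8 13  9 85] [ 0.4915 -0.1042  0.092 ]
side white 191.0 [329.7 140.1] [ 6.  10.3] [329.71186441 140.10169492] [ 9  8 12  7 59] [ 0.4682 -0.2662  0.092 ]
blue [0.4925 0.2958 0.0818]
green [0.4627 0.1004 0.0856]
pink [ 0.4912 -0.1055  0.0882]
white [ 0.4675 -0.267   0.0886]
[[ 0.22  -0.975 -0.   ]
 [-0.975 -0.22   0.002]
 [-0.002 -0.    -1.   ]]
blue [0.595 0.283 0.05 ]
green [0.578 0.122 0.05 ]
pink [ 0.603 -0.076  0.05 ]
white [ 0.577 -0.298  0.05 ]
```

Both views agree to within about 5 mm: pink near (0.490,-0.102), green near (0.461,0.105), blue near (0.489,0.301). I'll shut the gripper, align the tool with the world axes, and move toward pink.

>>> {"op": "servo_tool", "data": {"targets": "0 -0.07 -0.09 0 0 0 0.02; 0 -0.16 -0.21 0 0 0 0.04; 0 -0.26 -0.35 0 0 0 0.0706; 0 -0.36 -0.48 0 0 0 0.0706; 0 -0.46 -0.61 0 0 0 0.0706; 0 -0.56 -0.74 0 0 0 0.0706; 0 -0.63 -0.84 0 0 0 0.0706; 0 -0.67 -0.89 0 0 0 0.0706; 0 -0.684 -0.91 0 0 0 0.0706; 0 -0.684 -0.91 0 0 0 0.0706"}}

```text
time: 0.98
tool_pos: [0.3059, -0.3188, 0.2054]
ee_rot: [3.141, -0.0, -1.568]
wrist_force: [0.2, -0.3, -0.2]
width: 0.0304
```

>>> {"op": "servo_tool", "data": {"targets": "0 -0.09 -0.08 0 0 0 0; 0 -0.22 -0.19 0.02 0 0 0; 0 -0.35 -0.3 0.06 0 0 0; 0 -0.48 -0.41 0.1 0 0 0; 0 -0.61 -0.52 0.15 0 0 0; 0 -0.72 -0.61 0.19 0 0 0; 0 -0.81 -0.69 0.21 0 0 0; 0 -0.85 -0.72 0.22 0 0 0; 0 -0.868 -0.736 0.22 0 0 0; 0 -0.868 -0.736 0.22 0 0 0; 0 -0.868 -0.736 0.22 0 0 0"}}

```text
time: 1.9
tool_pos: [0.489, -0.1044, 0.1508]
ee_rot: [3.141, -0.001, -1.572]
wrist_force: [0.3, 0.7, -0.3]
width: 0.0003
```

```bash
cat > w.py <<'E'
from h import *
import sys
from scipy.spatial.transform import Rotation as R
f=sys.argv[1]; s=snap('wrist',f+'.png'); o=np.load(f'pics/{f}.png.npz')
T=np.eye(4);T[:3,:3]=R.from_euler('xyz',o['obs_rot']).as_matrix();T[:3,3]=o['obs_pos'];T=T@s['T_tool_cam']
print('tcp',o['obs_pos'].round(4),get_obs()['wrist_force'].round(2),get_obs()['time'])
np.save('T.npy',T)
im=s['image'].astype(int)
m=((im.min(2)>175)&(im[...,0]-im[...,2]<15)).astype(np.uint8)
nl,l,st,ce=cv2.connectedComponentsWithStats(m)
for i in range(1,nl):
    if st[i,4]>150:
        c=cv2.findContours((l==i).astype(np.uint8),0,1)[0]; h=cv2.convexHull(max(c,key=len)); e=cv2.fitEllipse(h)
        print(st[i],ce[i].round(1),np.round(e[0],1),np.round(e[1],1),onplane(s,e[0],.092,T).round(4))
E
python3 w.py w1
```

```text
tcp [ 0.489  -0.1044  0.1508] [-0.22 -0.16 -0.54] 1.95
[247  16  26  91 244] [259.4  62.6] [260.1  64.6] [  3.8 107. ] [ 0.5958 -0.095   0.092 ]
[461  44  38  93 251] [479.4  90.9] [480.4  87.4] [  4.2 114.6] [ 0.5821 -0.2345  0.092 ]
[ 18  54  27  93 241] [30.6 98.5] [30.2 97.2] [  3.  114.9] [0.5766 0.0517 0.092 ]
[ 478  238   48   45 1673] [501.3 259.7] [501.3 259.6] [42.2 50.2] [ 0.4654 -0.266   0.092 ]
[  0 254  11  35 278] [  4. 271.] [ -5.2 270.5] [31.3 36.5] [0.4579 0.0978 0.092 ]
```

View pics/w1.png

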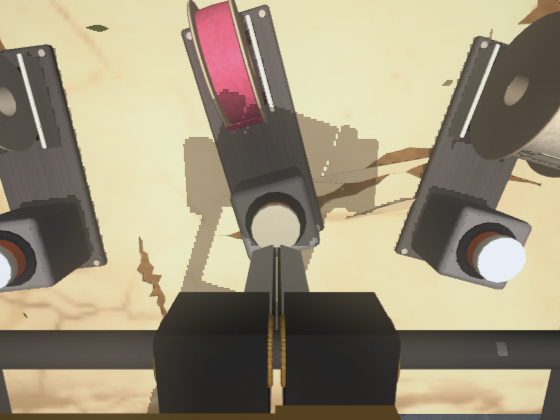

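```bash
python3 - <<'E'
from h import *
s=np.load('pics/w1.png.npz');T=np.load('T.npy');im=s['image'];
hsv=cv2.cvtColor(im,cv2.COLOR_RGB2HSV)
c=im[190:260,235:320];print(im[225,240:310:4].tolist())
cv2.imwrite('pics/w1c.png',cv2.resize(c,None,fx=7,fy=7,interpolation=0)[:,:,::-1])
for uv in [(275.5,225.5)]: print(onplane(s,uv,.092,T))
E
```

```text
[[95, 92, 85], [105, 101, 95], [65, 62, 54], [192, 186, 162], [206, 200, 173], [207, 200, 173], [207, 200, 174], [208, 201, 175], [208, 201, 175], [207, 201, 175], [208, 201, 175], [208, 201, 175], [208, 201, 176], [208, 201, 175], [208, 201, 175], [113, 108, 94], [63, 58, 50], [109, 105, 99]]
[ 0.49120396 -0.10439017  0.092     ]
```

View pics/w1c.png

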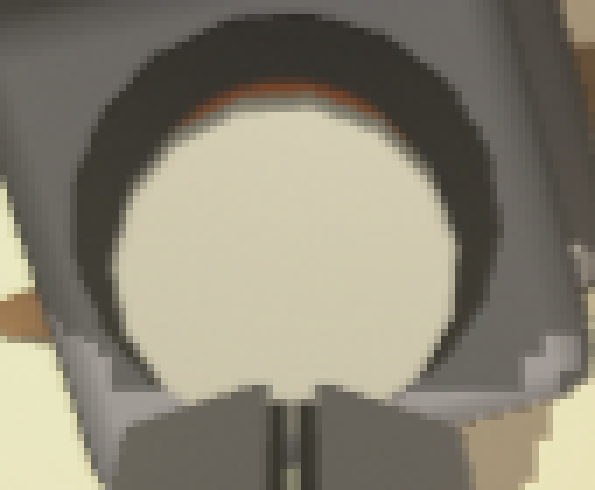

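Pink cap is centred at about (276,226), i.e. (0.491,-0.1045), so the TCP is nearly over it. I'll descend to just above the cap.

>>> {"op": "servo_tool", "data": {"targets": "0 0 -0.008 0.05 0 0 0; 0 0 -0.008 0.11 0 0 0; 0 0 -0.008 0.16 0 0 0; 0 0 -0.008 0.2 0 0 0; 0 0 -0.008 0.216 0 0 0; 0 0 -0.008 0.22 0 0 0; 0 0 -0.008 0.22 0 0 0"}}

```text
time: 2.53
tool_pos: [0.4912, -0.1033, 0.0958]
ee_rot: [-3.141, -0.0, -1.572]
wrist_force: [1.0, -0.1, -0.1]
width: 0.0003
```

>>> {"op": "servo_tool", "data": {"targets": "0 0 0 0.008 0 0 0; 0 0 0 0.015 0 0 0; 0 0 0 0.021 0 0 0; 0 0 0 0.027 0 0 0; 0 0 0 0.033 0 0 0; 0 0 0 0.039 0 0 0; 0 0 0 0.044 0 0 0; 0 0 0 0.049 0 0 0; 0 0 0 0.053 0 0 0; 0 0 0 0.057 0 0 0; 0 0 0 0.06 0 0 0; 0 0 0 0.06 0 0 0"}}

```text
time: 3.53
tool_pos: [0.4919, -0.1029, 0.0811]
ee_rot: [-3.14, -0.001, -1.571]
wrist_force: [1.1, -0.9, 5.6]
width: 0.0008
```

>>> {"op": "servo_tool", "data": {"targets": "0 0 0 0.003 0 0 0; 0 0 0 0.004 0 0 0; 0 0 0 0.004 0 0 0"}}

```text
time: 3.78
tool_pos: [0.4919, -0.103, 0.0804]
ee_rot: [-3.14, -0.001, -1.571]
wrist_force: [1.0, -1.1, 6.7]
width: 0.0004
```

>>> {"op": "servo_tool", "data": {"targets": "0 0 0 -0.02 0 0 0; 0 0 0 -0.06 0 0 0; 0 0 0 -0.12 0 0 0; 0 0 0 -0.2 0 0 0; 0 0 0 -0.28 0 0 0; 0 0 0 -0.32 0 0 0; 0 0 0 -0.32 0 0 0"}}

```text
time: 4.37
tool_pos: [0.4923, -0.1028, 0.1621]
ee_rot: [-3.138, -0.001, -1.571]
wrist_force: [0.8, -0.3, -0.5]
width: 0.0001
```

```bash
python3 w.py w2
```

```text
tcp [ 0.4923 -0.1028  0.1621] [-0.63  0.82 -0.15] 4.4167
[250  25  24  82 214] [261.7  67.6] [261.8  68. ] [ 3.7 99.8] [ 0.599  -0.0939  0.092 ]
[456  53  36  88 235] [473.3  96.7] [473.3  97. ] [  3.2 110. ] [ 0.5809 -0.2352  0.092 ]
[ 31  61  25  90 222] [ 42.8 104.2] [ 42.4 102. ] [  3.5 105.4] [0.5776 0.0534 0.092 ]
[ 471  238   46   43 1536] [493.5 259. ] [493.4 259. ] [40.5 47.8] [ 0.4655 -0.266   0.092 ]
[  0 246  24  42 810] [  9.9 267.5] [  2.9 266.4] [38.3 44.6] [0.4596 0.1021 0.092 ]
```

View pics/w2.png

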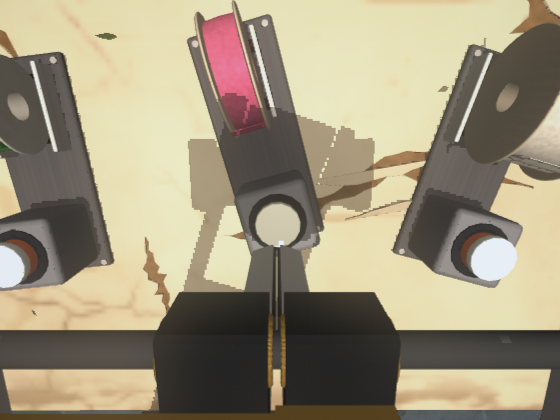

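Pink at (278,223) shows no orange now. On to green, target (0.462,0.1015).

>>> {"op": "servo_tool", "data": {"targets": "0 -0.05 0.01 0 0 0 0; 0 -0.14 0.02 0 0 0 0; 0 -0.27 0.04 0 0 0 0; 0 -0.41 0.06 0 0 0 0; 0 -0.55 0.08 0 0 0 0; 0 -0.67 0.1 0.02 0 0 0; 0 -0.76 0.115 0.04 0 0 0; 0 -0.8 0.12 0.05 0 0 0; 0 -0.817 0.12 0.05 0 0 0; 0 -0.817 0.12 0.05 0 0 0; 0 -0.817 0.12 0.05 0 0 0"}}

```text
time: 5.33
tool_pos: [0.4613, 0.1009, 0.1466]
ee_rot: [3.141, -0.001, -1.571]
wrist_force: [0.3, -0.7, 0.1]
width: 0.0005
```

```bash
python3 w.py w3; python3 -c "
from h import *
im=cv2.imread('pics/w3.png');cv2.imwrite('pics/w3c.png',cv2.resize(im[190:260,235:320],None,fx=7,fy=7,interpolation=0))"
```

```text
tcp [0.4613 0.1009 0.1466] [ 0.38  0.22 -0.06] 5.3833
[ 72   0   9  86 224] [75.9 40.4] [76.2 36.6] [  3.  107.8] [0.5831 0.2207 0.092 ]
[476   0  13  88 246] [481.8  42.8] [481.8  42.8] [  3.4 110.8] [ 0.5796 -0.024   0.092 ]
[282  13  12  98 238] [287.5  63. ] [287.6  63. ] [  4. 105.] [0.5683 0.0934 0.092 ]
[547 169  13  42 394] [554.1 190.6] [569.6 187.5] [42.  51.3] [ 0.4909 -0.0953  0.092 ]
```

View pics/w3.png

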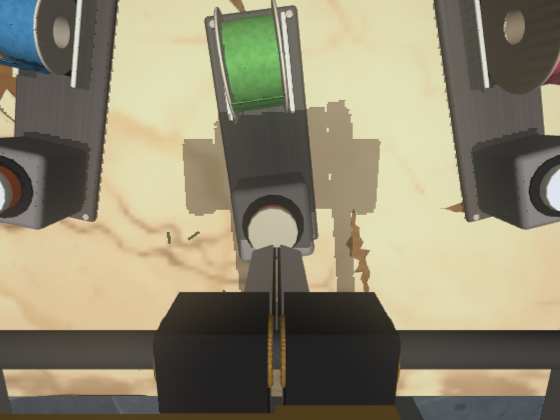

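View pics/w3c.png

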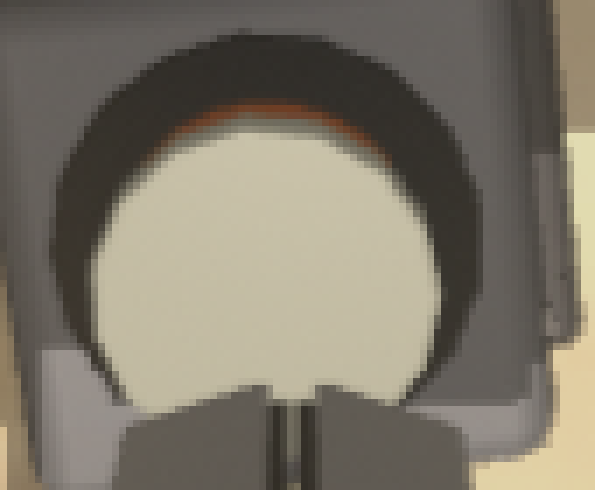

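Green's cap centre is at about (273,232), so I correct by about 2 mm on each axis and descend.

>>> {"op": "servo_tool", "data": {"targets": "0 -0.008 0.006 0.05 0 0 0; 0 -0.008 0.006 0.1 0 0 0; 0 -0.008 0.006 0.15 0 0 0; 0 -0.008 0.006 0.185 0 0 0; 0 -0.008 0.006 0.2 0 0 0; 0 -0.008 0.006 0.2 0 0 0; 0 -0.008 0.006 0.2 0 0 0"}}

```text
time: 5.97
tool_pos: [0.4602, 0.1031, 0.0973]
ee_rot: [-3.141, -0.0, -1.572]
wrist_force: [0.1, 0.8, 0.6]
width: 0.0005
```

>>> {"op": "servo_tool", "data": {"targets": "0 0 0 0.008 0 0 0; 0 0 0 0.016 0 0 0; 0 0 0 0.023 0 0 0; 0 0 0 0.03 0 0 0; 0 0 0 0.036 0 0 0; 0 0 0 0.042 0 0 0; 0 0 0 0.048 0 0 0; 0 0 0 0.054 0 0 0; 0 0 0 0.059 0 0 0; 0 0 0 0.063 0 0 0; 0 0 0 0.067 0 0 0; 0 0 0 0.067 0 0 0"}}

```text
time: 6.97
tool_pos: [0.4603, 0.1036, 0.0808]
ee_rot: [-3.14, -0.0, -1.571]
wrist_force: [0.0, -0.5, 5.4]
width: 0.0002
```

>>> {"op": "servo_tool", "data": {"targets": "0 0 0 0.003 0 0 0; 0 0 0 0.004 0 0 0; 0 0 0 0.004 0 0 0"}}

```text
time: 7.22
tool_pos: [0.4603, 0.1036, 0.0801]
ee_rot: [-3.14, 0.0, -1.571]
wrist_force: [-1.1, -0.3, 7.0]
width: 0.0006
```

>>> {"op": "servo_tool", "data": {"targets": "0 0 0 -0.02 0 0 0; 0 0 0 -0.06 0 0 0; 0 0 0 -0.12 0 0 0; 0 0 0 -0.2 0 0 0; 0 0 0 -0.28 0 0 0; 0 0 0 -0.32 0 0 0; 0 0 0 -0.32 0 0 0"}}

```text
time: 7.8
tool_pos: [0.461, 0.1038, 0.1618]
ee_rot: [-3.137, 0.0, -1.571]
wrist_force: [1.6, 0.2, 0.0]
width: 0.0005
```

```bash
python3 w.py w4
```

```text
tcp [0.461  0.1038 0.1618] [-0.12  0.89 -0.77] 7.85
[ 86   0  11  89 224] [91.  42.8] [91.3 39.1] [  2.9 122.8] [0.585  0.2224 0.092 ]
[468   0  14  90 245] [474.2  43.5] [474.3  43.6] [  3.8 103.2] [ 0.5824 -0.0244  0.092 ]
[286  19  11  94 223] [290.8  67.7] [291.   68.5] [  3.5 101.4] [0.5673 0.0937 0.092 ]
[536 162  24  46 860] [549.2 185.9] [557.8 184.3] [40.6 48.9] [ 0.4907 -0.0961  0.092 ]
[  0 164  25  48 926] [ 10.2 188.9] [  0.8 187.3] [43.1 51.4] [0.4885 0.2989 0.092 ]
```

View pics/w4.png

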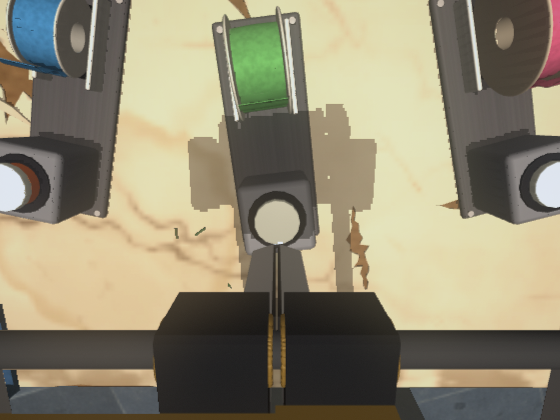

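Green at (277,222) is down and shows no orange. Next is blue, at (0.489,0.299).

>>> {"op": "servo_tool", "data": {"targets": "0 -0.05 -0.01 0 0 0 0; 0 -0.14 -0.02 0 0 0 0; 0 -0.27 -0.04 0 0 0 0; 0 -0.4 -0.06 0 0 0 0; 0 -0.53 -0.08 0 0 0 0; 0 -0.64 -0.09 0.02 0 0 0; 0 -0.72 -0.1 0.04 0 0 0; 0 -0.76 -0.11 0.05 0 0 0; 0 -0.78 -0.112 0.05 0 0 0; 0 -0.78 -0.112 0.05 0 0 0; 0 -0.78 -0.112 0.05 0 0 0"}}

```text
time: 8.77
tool_pos: [0.4877, 0.2976, 0.1462]
ee_rot: [3.141, -0.001, -1.571]
wrist_force: [-0.0, 0.7, -0.8]
width: 0.0007
```

```bash
python3 w.py w5; python3 -c "
from h import *
im=cv2.imread('pics/w5.png');cv2.imwrite('pics/w5c.png',cv2.resize(im[190:260,235:320],None,fx=7,fy=7,interpolation=0))"
```

```text
tcp [0.4877 0.2976 0.1462] [-1.   -0.48 -0.45] 8.8167
[268  10  23  99 284] [278.5  60.5] [278.9  58.6] [  4.3 111. ] [0.5971 0.2954 0.092 ]
[470  58   5  95 262] [472.1 104.3] [472.  107.7] [  3.2 113.4] [0.5684 0.1737 0.092 ]
[ 518  241   42   43 1473] [540.1 262.5] [541.3 262.4] [40.5 48.9] [0.464  0.1106 0.092 ]
```

View pics/w5.png

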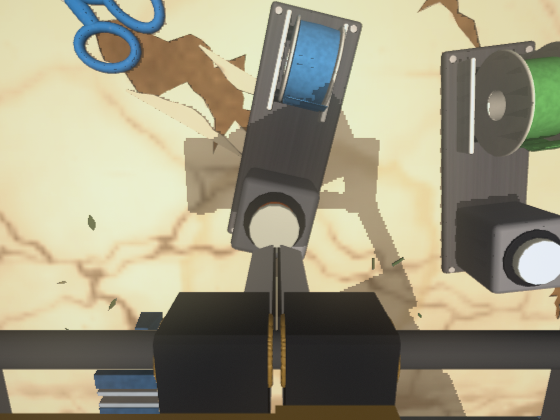

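View pics/w5c.png

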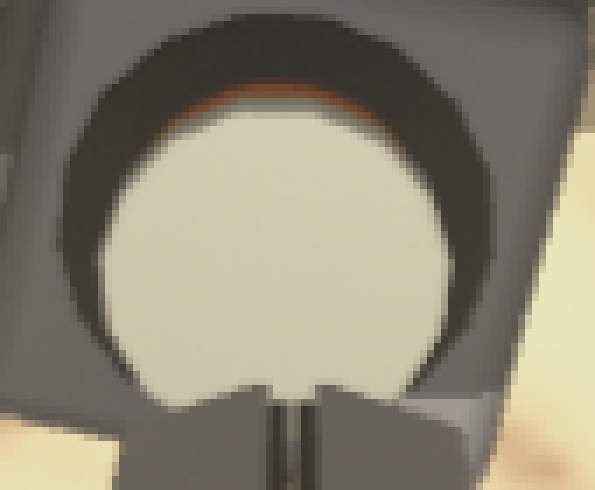

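The blue cap centre is at about (274,228), within 1–2 mm of the TCP. Descending.

>>> {"op": "servo_tool", "data": {"targets": "0 -0.005 0 0.05 0 0 0; 0 -0.005 0 0.1 0 0 0; 0 -0.005 0 0.15 0 0 0; 0 -0.005 0 0.185 0 0 0; 0 -0.005 0 0.2 0 0 0; 0 -0.005 0 0.2 0 0 0; 0 -0.005 0 0.2 0 0 0"}}

```text
time: 9.4
tool_pos: [0.4877, 0.2997, 0.0963]
ee_rot: [3.141, -0.0, -1.571]
wrist_force: [0.4, 0.2, 1.5]
width: 0.0004
```

>>> {"op": "servo_tool", "data": {"targets": "0 0 0 0.008 0 0 0; 0 0 0 0.016 0 0 0; 0 0 0 0.023 0 0 0; 0 0 0 0.03 0 0 0; 0 0 0 0.036 0 0 0; 0 0 0 0.042 0 0 0; 0 0 0 0.048 0 0 0; 0 0 0 0.054 0 0 0; 0 0 0 0.059 0 0 0; 0 0 0 0.063 0 0 0; 0 0 0 0.067 0 0 0; 0 0 0 0.067 0 0 0"}}

```text
time: 10.4
tool_pos: [0.4883, 0.3001, 0.0807]
ee_rot: [-3.14, 0.001, -1.571]
wrist_force: [0.5, 0.8, 6.4]
width: 0.0003
```

>>> {"op": "servo_tool", "data": {"targets": "0 0 0 0.002 0 0 0; 0 0 0 0.003 0 0 0; 0 0 0 0.003 0 0 0"}}

```text
time: 10.65
tool_pos: [0.4883, 0.3001, 0.0803]
ee_rot: [-3.14, 0.001, -1.571]
wrist_force: [-0.8, 0.5, 6.5]
width: 0.0009
```

>>> {"op": "servo_tool", "data": {"targets": "0 0 0 -0.02 0 0 0; 0 0 0 -0.06 0 0 0; 0 0 0 -0.12 0 0 0; 0 0 0 -0.2 0 0 0; 0 0 0 -0.3 0 0 0; 0 0 0 -0.4 0 0 0; 0 0 0 -0.45 0 0 0; 0 0 0 -0.45 0 0 0; 0 0 0 -0.45 0 0 0; 0 0 0 -0.45 0 0 0"}}

```text
time: 11.48
tool_pos: [0.4869, 0.2993, 0.1896]
ee_rot: [3.138, -0.002, -1.571]
wrist_force: [-0.1, 0.3, -0.1]
width: 0.0004
```

```bash
python3 w.py w6; python3 - <<'E'
from h import *
for n in ['side','scene']:
    s=snap(n,n+'1.png')
E
```

```text
tcp [0.4869 0.2993 0.1896] [ 0.2  -0.46 -0.16] 11.5333
[271  24  20  85 222] [280.1  67. ] [280.1  67.2] [  3.5 101.5] [0.5972 0.2959 0.092 ]
[448  66   3  82 218] [448.9 103. ] [448.8 101.2] [ 2.9 97.6] [0.5736 0.1705 0.092 ]
[ 487  223   41   38 1199] [506.7 241.9] [506.7 242. ] [36.2 42. ] [0.4632 0.1093 0.092 ]
```

View pics/w6.png

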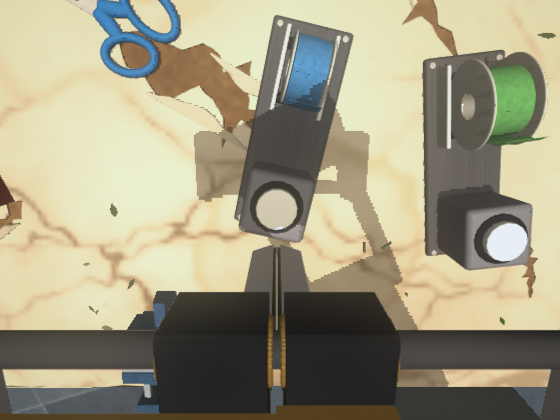

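View pics/side1.png

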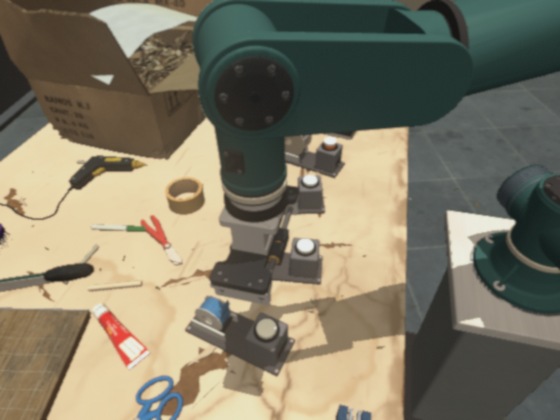

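View pics/scene1.png

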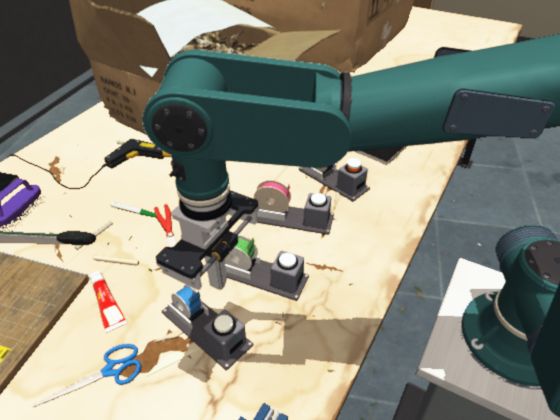

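The three keys, blue (224,324), green (288,261) and pink (318,200), look down. White (354,165) still shows orange. I'll confirm with an orange pixel count.

```bash
python3 - <<'E'
from h import *
for n,ap in {'scene':dict(blue=(224,322),green=(288,259),pink=(319,198),white=(354,164)),'side':dict(blue=(266,326),green=(306,244),pink=(311,180),white=(331,145))}.items():
  for f in '01':
    h=cv2.cvtColor(cv2.imread(f'pics/{n}{f}.png'),cv2.COLOR_BGR2HSV)
    print(n,f,{k:int(((h[v-8:v+14,u-10:u+10,0]<14)&(h[v-8:v+14,u-10:u+10,1]>130)).sum()) for k,(u,v) in ap.items()})
E
```

```text
scene 0 {'blue': 53, 'green': 54, 'pink': 47, 'white': 42}
scene 1 {'blue': 0, 'green': 0, 'pink': 0, 'white': 42}
side 0 {'blue': 20, 'green': 26, 'pink': 28, 'white': 28}
side 1 {'blue': 0, 'green': 0, 'pink': 0, 'white': 29}
```

```bash
python3 -c "
from h import *
print(robot.close_job())"
```

```text
the job is handed in; nothing more can be done
None
```

I tapped the pink, then green, then blue key fully down with the shut fingertips and handed the job in at about 11.6 s of the 48 s allowed. At the end of each press the wrist force read 6.5–7 N.

- **Keys:** After the last tap, both fixed cameras showed no orange pixels on the pink, green and blue keys. White's count was unchanged (42 and 42 in the scene view, 28 and 29 in the side view), so its key is still up.
- **Spools:** The pink, green and blue spools look to be standing in their cradles. The arm hid the white spool in the last pictures; the last wrist picture of it, taken after the pink press, showed it in place, and the arm stayed clear of it after that.
- **At hand-in:** The gripper was about 110 mm above the blue key, touching nothing.
- **Disagreements:** Cap positions from the two fixed cameras differed by up to about 7 mm, so I used the wrist camera to centre over each key. No check failed.

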